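# Stand the adapter plate up in the draining rack

### The job

The aluminium adapter plate lies aslant on its two bosses in front of the draining rack. Push it along the bench until its low edge butts along the rack's kerb, then gently tip it up on that edge, without lifting it off the bench, until it leans flat against the rack's bars, bosses towards the robot. Let go of it and leave the other things where they are.

Things in the scene. Friction and masses are not known exactly. Their poses are not given: they have to be found in the camera images.
- plate: loose aluminium plate 120 (x) x 140 (y) x 8 mm (z), about 0.36 kg, a 28 x 60 mm slot through it. Origin: middle of its LOW edge, on the underside; it covers x -120..0, y -70..70, z 0..8 mm. +x points to the low edge (rack side), +z out of its upper face. Starts on the low edge and the boss ends, sloping 20.6 deg, low edge 45 to 85 mm from the kerb, up to 0.25 rad askew
- raised_edge (a point): middle of the plate's raised edge (robot's side) on the underside, at (-120, 0, 0) mm in the plate's frame; at the start 42 mm above the bench, with free room below it on either side of the bosses
- low_left (a point): left end of the low edge, underside, (0, 70, 0) mm in the plate's frame
- low_right (a point): right end of the low edge, underside, (0, -70, 0) mm in the plate's frame
- boss_ends (a point): midway between the free ends of the plate's two round bosses, (-88, 0, -30) mm in its frame. The bosses (16 mm across, 30 long) stand out of the underside 20 mm either side of the middle
- rack: fixed steel rack. Origin: on the bench, middle of the kerb's front (robot-side) face; x level into the rack, square to the kerb, y along the kerb, z up. The kerb is 14 mm high, y -150..150 mm, its upright face at x = 0. Two lamp posts (14 mm thick) stand at x = 40, y = +-190 mm
- light_bar (a point): centre of the fixed light bar over the rack, at (-30, 0, 268) mm in the rack's frame: 28 mm deep, 420 long (along y), 22 high. An upright tool cannot follow the plate under it: lean the tool, fingertips towards the rack
- bars: six round steel bars on the rack leaning back 15 deg from vertical, 115 mm long, 50 mm apart, y -125..125 mm. Origin: on the kerb's front upper edge, 14 mm above the rack's origin; z up along the bars, y along the kerb, x into the bars, square to the plane of their fronts (x = 0)
- seal_big: black rubber ring 56 mm across, 11 high, beside the plate, origin in the middle of its underside; bystander, not to be moved
- seal_small: black rubber ring 42 mm across, 9 high, beside the plate, origin in the middle of its underside; bystander, not to be moved
- top_cap: stepped aluminium cap 44 mm across, 26 high, beside the plate, origin in the middle of its underside; bystander, not to be moved
- bushing: thin brass ring 40 mm across, 24 high, beside the plate, origin in the middle of its underside; bystander, not to be moved
- screwdriver: screwdriver lying on the bench, origin in the middle of its underside; bystander, not to be moved
- oil_bottle: white bottle, 72 mm across, 190 high, origin in the middle of its underside; bystander, not to be moved
- grease_jar: white jar with black cap, 70 mm across, 60 high, origin in the middle of its underside; bystander, not to be moved
Not all that is in view belongs to the job. There is more than one size of the plate; the one meant has the size given above.

How it is judged:
By the outcome, as a careful person would: the job done as asked, in the order asked, and still so for the second after the job is handed in, with the robot touching nothing.
It also fails if it takes over 43 s, if anything falls off the work surface, if the arm or the gripper's body presses on something with over 40 N, if the wrist force passes 120 N, or if a joint passes its speed limit or range.

### The arm

A 6-joint arm with a two-finger parallel gripper is mounted at the origin on the work surface. World frame = base frame: x ahead of the robot, y to its left, z up, the work surface at z = 0. Lengths are in m, angles in rad, forces in N, time in s.
With the tool pointing down it reaches from about 0.25 to 0.725 m from the base axis. Payload 4 kg.
Tool frame: the origin (TCP) lies on the centre line of the jaws, within the pads' length; the fingertips stand 22 mm ahead of it and the grasp point (between the pads) lies 3 mm ahead of it; z points along the fingers, y is the line along which they close (so a half turn about z gives the same grasp; the last joint's range is limited). The gripper opens to 85 mm and grips with 20 to 120 N. Pads are 22 mm wide; open, the fingers measure 114 mm over their backs; the gripper's body (76 mm by 85 mm) begins 54 mm behind the grasp point. The pads swing forward as they close: fully open they stand 13 mm farther back than shut.
Start: joints at [-1.199, 0.241, 0.005, 1.335, 0, 1.571], TCP at [0.182, -0.466, 0.253] pointing down, gripper open.
Joint ranges: [-2.72, 2.72], [-1.05, 1.87], [-1.09, 1.28], [-1.99, 2.15], [-1.42, 1.44], [-3.14, 3.14]. Speed limits (rad/s): [2.79, 2.79, 3.14, 3.14, 3.14, 3.14].

### API

Orientations are given as a unit quaternion [x, y, z, w].
In Python, from workcell import bot gives the robot as it stands.
- The arm moves only by the shell command python3 -m inch 'ROWS'. ROWS is JSON, one flat list of numbers, 7 for each row, row after row: the shift along the world's x, y, z in mm, then the turn, a rotation vector about the world's x, y, z in rad, then the opening in per cent of the stroke, from 0 (shut) to 100 (fully open). A call has 1 to 8 rows; each row is the pose to reach, as a shift and turn from the pose commanded when the call began; what a row does not reach only later rows make up. A row lasts 1/12 s, in which the tool goes at most 41.7 mm and 7.16 degrees, less where a joint would pass 70% of its speed; a pose out of reach is approached as far as the arm can. A call with a gripper value outside its range is refused whole. The fingers move at their own pace and stop on an object; the grip force is fixed at half the most. Time passes only in rows, so rows that repeat a pose let the fingers close. It gives the time, the measured TCP pose, the force, the opening and the grip force at its end, in the units of the state.
- bot.get_obs(): the state, without advancing time (a new reading comes with each control period).
- bot.camera(name): name is "scene" or "top" or "wrist"; returns the picture (400x640x3 uint8, blue, green, red); there is no depth.
- bot.camera_info(name): a dict with "intrinsics" (3x3 intrinsics, pixels), "camera_from_world" (4x4, takes a point from world to camera coordinates); the wrist camera has in their place "hand_eye" (4x4, takes a point from camera to tool coordinates, whose origin is the TCP and whose axes are the flange's). Camera axes: x right, y down, z forward; pixel columns grow to the right and rows downward; lengths in m; the calibration is good to about 2 mm. A picture is of the moment at which its call begins: read the wrist's pose just before it. camera_info takes no time and is no camera call.
- bot.job_done(): hands the job in; it is judged then, once.
Trained networks look in the newest picture that a camera, given by its name, has taken for a name from the list of things; names that differ only in an ending like _2 or _b are one class to them, and where a whole thing is asked for, a point or a joint stands for the part that bears it (a point fixed in the world has none). Each returns a list of dicts, best first, with "confidence" (0 to 1); they miss things now and then, are a little off and sometimes report something else, mostly with a low value. They report only what shows in the picture. A call takes as long as a camera call. They do not tell look-alikes from the thing itself.
- bot.silhouettes(camera, target): "mask" (400x640 bool, what is visible of it) and "uv" ([column, row] in pixels, amid what is visible of it).
- bot.spot_point(camera, target): "uv" ([column, row] in pixels: a listed point, or the origin of a listed thing).
The state is a dict: "clock": time; "joint_pos": joint angles; "joint_vel": joint speeds; "tau": joint torques, N m; "eef_pos": TCP position; "tool_rot": TCP orientation; "ft_force": force on the tool from outside, world axes, zero at the start; "ft_torque": the same for the moment, N m; "grip_width": finger opening in m; "grasp_force": force on a finger pad.
Only numpy, scipy, OpenCV 4.12 (cv2) and the standard library are available. Lean on these libraries where they do the work, as an engineer would, in place of code of your own. Each camera call takes 0.05 s, during which the arm holds its last target. There are 200 camera calls.

## Working session

There is one attempt and no reset: what is moved stays moved. The work goes in short steps, Python scripts to look and compute and a shell command to move; the robot and the scene stay as the last step left them, time stands still between calls to the robot, and variables do not carry over. Pictures are saved under pics/ and viewed, at most 10 in all, crops included, and the job is handed in when it is done.

```bash
mkdir -p pics; ls; python3 - <<'E'
from workcell import bot
import cv2,numpy as np
for c in("scene","top"):
    cv2.imwrite(f"pics/{c}0.png",bot.camera(c)); i=bot.camera_info(c)
    print(c,np.round(i["intrinsics"],1).tolist(),np.round(i["camera_from_world"],3).tolist())
    for n in("plate","raised_edge","low_left","low_right","boss_ends","rack","light_bar","bars"):
        print(n,[(round(d["confidence"],2),np.round(d["uv"]).tolist()) for d in bot.spot_point(c,n)][:4])
o=bot.get_obs();print(o["clock"],o["eef_pos"],o["tool_rot"],bot.camera_info("wrist"))
E
```

```text
pics
scene [[444.7, 0.0, 317.6], [0.0, 444.7, 200.2], [0.0, 0.0, 1.0]] [[0.692, 0.721, 0.018, -0.36], [0.515, -0.476, -0.713, -0.123], [-0.506, 0.503, -0.701, 1.677], [0.0, 0.0, 0.0, 1.0]]
plate [(0.75, [330.0, 287.0]), (0.75, [336.0, 182.0]), (0.56, [227.0, 227.0]), (0.54, [341.0, 294.0])]
raised_edge [(0.76, [268.0, 234.0]), (0.63, [294.0, 169.0]), (0.55, [354.0, 247.0]), (0.2, [311.0, 263.0])]
low_left [(0.97, [351.0, 274.0]), (0.69, [340.0, 161.0]), (0.62, [209.0, 246.0])]
low_right [(0.88, [344.0, 195.0]), (0.85, [310.0, 296.0]), (0.78, [245.0, 208.0])]
boss_ends [(0.95, [261.0, 239.0]), (0.67, [301.0, 180.0])]
rack [(0.61, [338.0, 296.0]), (0.42, [333.0, 223.0])]
light_bar [(0.87, [336.0, 228.0])]
bars [(0.83, [340.0, 291.0])]
top [[474.1, 0.0, 317.9], [0.0, 474.1, 203.8], [0.0, 0.0, 1.0]] [[0.019, -1.0, 0.008, -0.021], [-0.996, -0.019, -0.084, 0.477], [0.084, -0.007, -0.996, 1.637], [0.0, 0.0, 0.0, 1.0]]
plate [(0.87, [363.0, 270.0]), (0.83, [337.0, 159.0]), (0.72, [238.0, 239.0])]
raised_edge [(0.91, [266.0, 273.0]), (0.8, [332.0, 185.0]), (0.57, [345.0, 224.0])]
low_left [(0
[... 191 characters left out ...]
 [(0.81, [342.0, 144.0])]
light_bar [(0.71, [345.0, 135.0])]
bars []
0.9 [ 0.18162577 -0.4658442   0.25333059] [ 9.82776112e-01  1.84800200e-01 -4.35114142e-06  2.25231548e-05] {'intrinsics': array([[290.18519307,   0.        , 321.81156424],
       [  0.        , 290.18519307, 196.15025419],
       [  0.        ,   0.        ,   1.        ]]), 'hand_eye': array([[ 7.00458979e-04, -9.65998702e-01, -2.58545967e-01,
         6.58221162e-02],
       [ 9.99999503e-01,  4.93337286e-04,  8.65979291e-04,
         1.58933890e-04],
       [-7.08984505e-04, -2.58546445e-01,  9.65998568e-01,
        -1.20303458e-01],
       [ 0.00000000e+00,  0.00000000e+00,  0.00000000e+00,
         1.00000000e+00]])}
```

View pics/scene0.png

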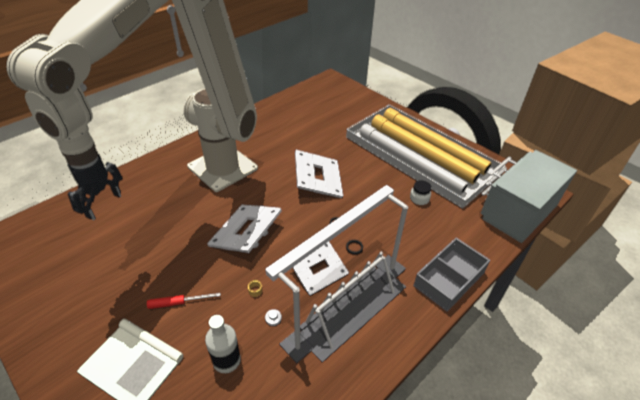

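View pics/top0.png

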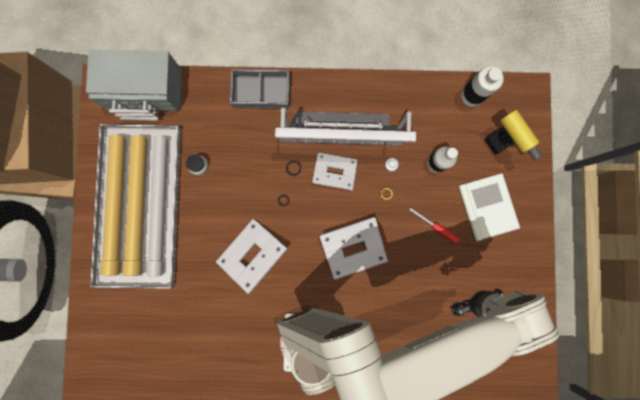

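Candidates for the plate in the top view are (335,171), in front of the rack and about 42 px wide, and two larger ones at (252,256) and (353,247), about 60 px. At roughly 290 px/m, 140 mm is about 42 px, so I choose (335,171). I'll check it in a close crop.

```bash
cat > h.py <<'E'
from workcell import bot
import cv2,numpy as np
from scipy.spatial.transform import Rotation as R
from scipy.optimize import least_squares
def cam(c):
    i=bot.camera_info(c)
    if c!="wrist": return i["intrinsics"],i["camera_from_world"]
    o=bot.get_obs();T=np.eye(4);T[:3,:3]=R.from_quat(o["tool_rot"]).as_matrix();T[:3,3]=o["eef_pos"]
    return i["intrinsics"],np.linalg.inv(T@i["hand_eye"])
def proj(c,P,C=None):
    K,T=C or cam(c);q=np.atleast_2d(P)@T[:3,:3].T+T[:3,3];q=q@K.T;return q[:,:2]/q[:,2:]
def back(c,uv,z,C=None):
    K,T=C or cam(c);d=T[:3,:3].T@np.linalg.inv(K)@[*uv,1];o=-T[:3,:3].T@T[:3,3];return o+d*(z-o[2])/d[2]
def pw(p,P): # p: x,y,yaw,pitch(slope: robot edge up) low-edge mid, z=0
    P=np.atleast_2d(P);return P@(R.from_euler("z",p[2])*R.from_euler("y",p[3])).as_matrix().T+[p[0],p[1],0]
def rw(r,P): return np.atleast_2d(P)@R.from_euler("z",r[2]).as_matrix().T+[r[0],r[1],0]
E
python3 - <<'E'
from h import *
t=bot.camera("top");s=bot.camera("scene")
print("lowL",back("top",(316,153),0),back("scene",(340,270),0))
for c,n in(("top","low_left"),("top","low_right"),("scene","low_left"),("scene","low_right")):
    print(c,n,[back(c,d["uv"],0).round(3).tolist() for d in bot.spot_point(c,n)])
for c in("top","scene"):
    print("light",[back(c,d["uv"],.268).round(3).tolist() for d in bot.spot_point(c,"light_bar")])
    print("rack",[back(c,d["uv"],0).round(3).tolist() for d in bot.spot_point(c,"rack")])
    for n in ("light_bar","plate","rack"):
        for d in bot.silhouettes(c,n)[:3]:
            m=d["mask"].astype(np.uint8);r=cv2.minAreaRect(cv2.findNonZero(m));print(c,n,round(d["confidence"],2),m.sum(),np.round(cv2.boxPoints(r)).tolist())
a=cv2.resize(t[100:220,260:420],None,fx=5,fy=5,interpolation=cv2.INTER_CUBIC)
b=cv2.resize(s[170:370,250:420],None,fx=3.5,fy=3,interpolation=cv2.INTER_CUBIC)
cv2.imwrite("pics/a.png",a);cv2.imwrite("pics/b.png",b)
E
```

```text
lowL [ 0.66105567 -0.00192816  0.        ] [ 0.63526074 -0.0169308   0.        ]
top low_left [[0.278, -0.248, 0.0], [0.265, 0.332, 0.0], [0.652, -0.004, 0.0]]
top low_right [[0.635, -0.139, 0.0], [0.231, -0.064, 0.0], [0.413, 0.205, 0.0]]
scene low_left [[0.263, 0.361, 0.0], [0.661, 0.007, 0.0], [0.284, -0.26, 0.0]]
scene low_right [[0.234, -0.06, 0.0], [0.41, 0.211, 0.0], [0.647, -0.153, 0.0], [0.667, 0.003, 0.0]]
light [[0.671, -0.079, 0.268], [0.519, -0.051, 0.268]]
rack [[0.697, -0.092, 0.0], [0.654, -0.002, 0.0]]
top light_bar 0.57 3837 [[276.0, 141.0], [277.0, 109.0], [415.0, 113.0], [414.0, 146.0]]
top plate 0.71 2383 [[319.0, 234.0], [374.0, 216.0], [389.0, 261.0], [334.0, 279.0]]
top plate 0.7 2344 [[214.0, 263.0], [252.0, 218.0], [287.0, 248.0], [248.0, 293.0]]
top plate 0.68 1093 [[312.0, 182.0], [317.0, 152.0], [357.0, 159.0], [351.0, 189.0]]
light [[0.679, -0.096, 0.268]]
rack [[0.693, -0.081, 0.0]]
scene light_bar 0.86 8554 [[238.0, 287.0], [387.0, 180.0], [451.0, 269.0], [302.0, 376.0]]
scene plate 0.66 1413 [[291.0, 266.0], [328.0, 242.0], [348.0, 273.0], [311.0, 297.0]]
scene plate 0.66 1905 [[208.0, 244.0], [253.0, 187.0], [283.0, 211.0], [239.0, 268.0]]
scene plate 0.59 1561 [[288.0, 187.0], [295.0, 150.0], [349.0, 162.0], [341.0, 198.0]]
```

View pics/a.png

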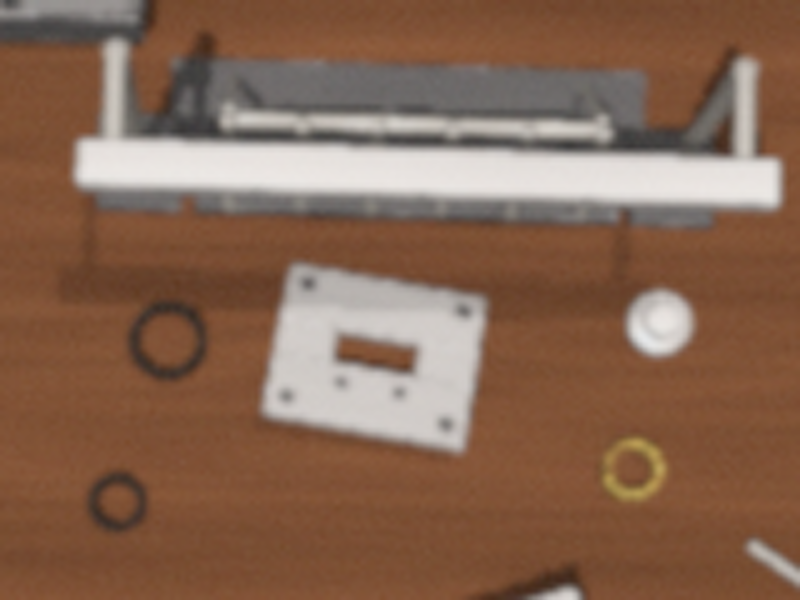

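View pics/b.png

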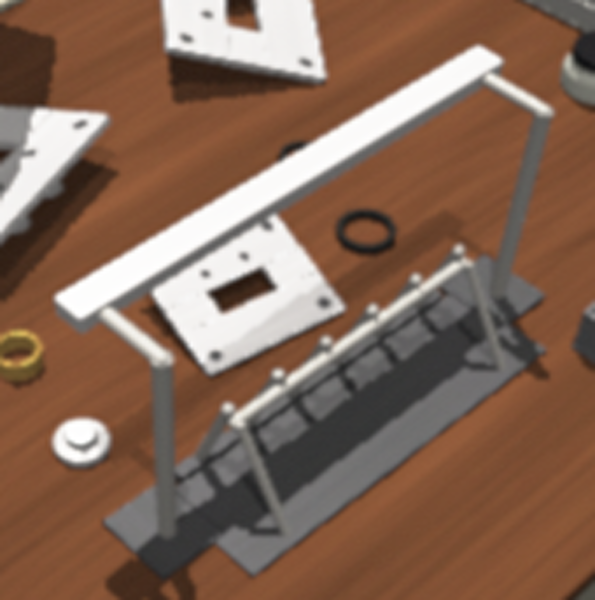

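The crop shows the chosen plate at crop (375,358), with two boss screw heads and its slot. Its size matches 120x140, and the rings and the cap lie beside it.

```bash
python3 - <<'E'
from h import *
ct,cs=cam("top"),cam("scene")
A=lambda p:((np.array(p)+.5)/5-.5)+[260,100]
B=lambda p:((np.array(p)+.5)/[3.5,3]-.5)+[250,170]
th=np.radians(20.6)
ob=[("top",A(q),P) for q,P in(((290,264),(0,70,8)),((487,297),(0,-70,8)),((463,452),(-120,-70,8)),((263,416),(-120,70,8)))]+[("scene",B(q),P) for q,P in(((344,308),(0,70,8)),((211,376),(0,-70,8)),((152,292),(-120,-70,8)))]
def res(p,f):return np.concatenate([(proj(c,f(p,np.array(P)/1e3),ct if c=="top" else cs)[0]-q) for c,q,P in OB])
OB=ob;r=least_squares(lambda p:res([*p,th],pw),[.65,-.07,0]);print("plate",r.x.round(4),r.fun.round(1))
OB=[("top",A(q),P) for q,P in(((77,140),(-16,210,279)),((783,157),(-16,-210,279)),((195,212),(0,150,0)),((620,222),(0,-150,0)))]+[("scene",B(q),P) for q,P in(((55,298),(-44,-210,279)),((480,45),(-44,210,279)),((503,64),(-16,210,279)))]
r2=least_squares(lambda p:res(p,rw),[.69,-.08,0]);print("rack",r2.x.round(4),r2.fun.round(1))
p,k=r.x,r2.x;d=R.from_euler("z",-k[2]).as_matrix()@[p[0]-k[0],p[1]-k[1],0];print("plate in rack",d.round(4),p[2]-k[2])
for n in("seal_big","seal_small","top_cap","bushing","screwdriver","oil_bottle"):
  print(n,[[back(c,x["uv"],0).round(3).tolist() for x in bot.spot_point(c,n)[:2]] for c in("top","scene")])
E
```

```text
plate [ 0.6513 -0.0765 -0.1225] [-0.  -0.2 -0.4 -1.3  1.1 -2.6  0.9 -1.1  1.  -0.2  1.3  0.7 -4.4 -5.8]
rack [ 0.6983 -0.0897 -0.0079] [ 0.6 -0.8 -0.2 -0.2  0.2  0.  -1.   0.4 -0.5  0.5 -0.7 -0.   0.7 -1.1]
plate in rack [-0.0471  0.0128  0.    ] -0.11453222885717511
seal_big [[[0.596, 0.082, 0.0]], [[0.611, 0.074, 0.0], [0.695, -0.081, 0.0]]]
seal_small [[[0.627, -0.276, -0.0], [0.482, 0.099, 0.0]], [[0.498, 0.093, 0.0], [0.546, -0.059, 0.0]]]
top_cap [[[0.629, -0.266, 0.0]], [[0.628, -0.263, 0.0], [0.647, -0.155, 0.0]]]
bushing [[[0.521, -0.255, 0.0], [0.732, -0.104, 0.0]], [[0.526, -0.259, 0.0]]]
screwdriver [[[0.42, -0.425, 0.0]], [[0.401, -0.407, 0.0], [0.664, 0.008, 0.0]]]
oil_bottle [[[0.636, -0.419, 0.0], [0.493, 0.101, 0.0]], [[0.639, -0.437, 0.0], [0.527, -0.246, 0.0]]]
```

The plate fit holds: gap about 47 mm, skew about -0.11 rad. I'm moving over now with the tool yaw squared to the rack, and will check from near.

```bash
python3 -m inch '[298,396,-30,0,0,-0.38,100, 298,396,-30,0,0,-0.38,100, 298,396,-30,0,0,-0.38,100, 298,396,-30,0,0,-0.38,100, 298,396,-30,0,0,-0.38,100, 298,396,-30,0,0,-0.38,100, 298,396,-30,0,0,-0.38,100, 298,396,-30,0,0,-0.38,100]'; python3 - <<'E'
from h import *
o=bot.get_obs();print((np.array([.4796,-.0698,.2233])-o["eef_pos"])*1000,R.from_quat(o["tool_rot"]).as_matrix()[:,0].round(3))
E
```

```text
clock: 2.97
eef_pos: [0.3751, -0.2085, 0.2342]
tool_rot: [1.0, -0.004, 0.0, 0.0]
ft_force: [0.4, -0.5, -0.6]
grip_width: 0.0854
grasp_force: 0.0
[104.48096736 138.71459894 -10.8700915 ] [ 1.    -0.008  0.001]
```

```bash
python3 -m inch '[100,134,-50,0,0,0,100, 100,134,-50,0,0,0,100, 100,134,-50,0,0,0,100, 100,134,-50,0,0,0,100, 100,134,-50,0,-0.1,0,100, 100,134,-50,0,-0.17,0,100]'; python3 - <<'E'
from h import *
o=bot.get_obs();print(o["eef_pos"],R.from_quat(o["tool_rot"]).as_matrix().round(3).tolist())
im=bot.camera("wrist");C=cam("wrist")
for n in("low_left","low_right","raised_edge","plate"):
    z=.042 if n=="raised_edge" else 0
    print(n,[(round(d["confidence"],2),np.round(d["uv"]).tolist(),back("wrist",d["uv"],z,C).round(4).tolist()) for d in bot.spot_point("wrist",n)[:3]])
p=[.6513,-.0765,-.1225,np.radians(20.6)]
for P in((0,70,8),(0,-70,8),(-120,-70,8),(-120,70,8)):
    u=proj("wrist",pw(p,np.array(P)/1e3),C)[0];cv2.circle(im,tuple(int(x) for x in u),3,(0,0,255),1)
r=[.6983,-.0897,-.0079]
for P in((0,150,0),(0,-150,0),(0,0,0)):
    u=proj("wrist",rw(r,np.array(P)/1e3),C)[0];cv2.circle(im,tuple(int(x) for x in u),3,(0,255,0),1)
cv2.imwrite("pics/w1.png",im)
E
```

```text
clock: 3.47
eef_pos: [0.4756, -0.0732, 0.1803]
tool_rot: [0.997, -0.001, 0.084, -0.001]
ft_force: [-1.5, -0.8, -0.8]
grip_width: 0.0853
grasp_force: 0.0
[ 0.47559707 -0.07324746  0.18031798] [[0.986, -0.002, 0.166], [-0.003, -1.0, 0.003], [0.166, -0.003, -0.986]]
low_left [(0.88, [258.0, 32.0], [0.6561, -0.0092, 0.0]), (0.64, [482.0, 377.0], [0.2797, -0.2553, 0.0]), (0.44, [330.0, 41.0], [0.6463, -0.0824, 0.0])]
low_right [(0.76, [63.0, 260.0], [0.4182, 0.2101, 0.0]), (0.57, [394.0, 54.0], [0.6332, -0.1486, 0.0])]
raised_edge [(0.84, [309.0, 152.0], [0.5316, -0.0625, 0.042]), (0.69, [363.0, 305.0], [0.3861, -0.1133, 0.042])]
plate [(0.81, [15.0, 328.0], [0.3401, 0.2719, 0.0]), (0.74, [330.0, 43.0], [0.6448, -0.0829, 0.0])]
```

View pics/w1.png

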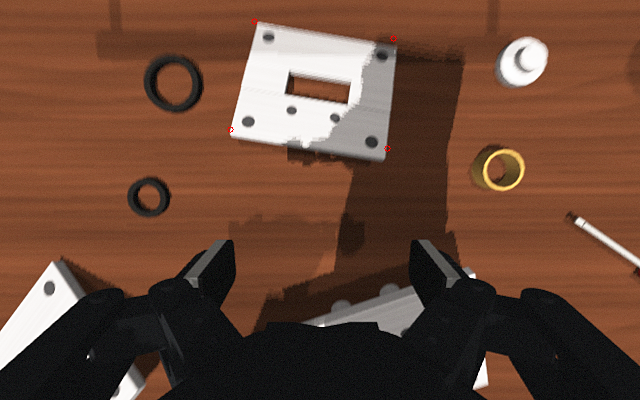

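The wrist view shows the plate with its low edge at about rows 22-45 and the raised edge at rows 137-160. It lies about 5 mm nearer than the first fit (low mid about (0.645,-0.079), yaw about -0.15). The fingers straddle clear of the rings. I descend behind the raised edge.

```bash
python3 -m inch '[6,4,-30,0,0,0,100, 6,4,-65,0,0,0,100, 6,4,-100,0,0,0,100, 6,4,-125,0,0,0,100, 6,4,-137,0,0,0,100, 6,4,-140,0,0,0,100, 6,4,-140,0,0,0,100]'; python3 - <<'E'
from h import *
im=bot.camera("wrist");cv2.imwrite("pics/w2.png",im)
E
```

```text
clock: 4.3
eef_pos: [0.4808, -0.0729, 0.0438]
tool_rot: [0.996, -0.005, 0.084, -0.0]
ft_force: [-0.2, -0.9, 0.3]
grip_width: 0.0853
grasp_force: 0.0
```

View pics/w2.png

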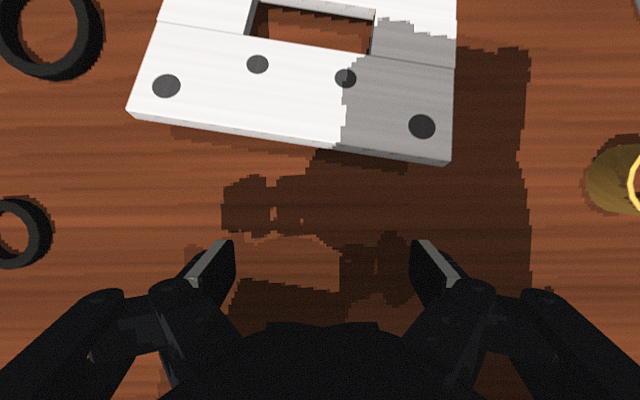

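Fingers face the raised edge (rows 110-165), with the right corner near col 452. I shift 8 mm left and push.

```bash
python3 -m inch '[10,8,-3,0,0,0,100, 20,8,-3,0,0,0,100, 26,8,-3,0,0,0,100, 32,8,-3,0,0,0,100, 38,8,-3,0,0,0,100, 44,8,-3,0,0,0,100, 50,8,-3,0,0,0,100, 56,8,-3,0,0,0,100]'; python3 -m inch '[6,0,0,0,0,0,100, 12,0,0,0,0,0,100, 16,0,0,0,0,0,100, 20,0,0,0,0,0,100, 22,0,0,0,0,0,100]';python3 - <<'E'
from h import *
im=bot.camera("wrist");C=cam("wrist")
for n in("low_left","low_right","raised_edge"):
    z=.042 if n=="raised_edge" else 0
    print(n,[(round(d["confidence"],2),np.round(d["uv"]).tolist(),back("wrist",d["uv"],z,C).round(4).tolist()) for d in bot.spot_point("wrist",n)[:3]])
b=bot.camera("scene");a=bot.camera("top")
b=cv2.resize(b[190:350,230:430],None,fx=4,fy=4)[:, :];a=cv2.resize(a[110:220,260:420],None,fx=4,fy=4)
cv2.imwrite("pics/w3.png",cv2.resize(np.hstack([im[:,80:560],b[:400*640//640]if 0 else cv2.resize(b,(500,400))]),(800,327)))
E
```

```text
clock: 5.02
eef_pos: [0.536, -0.0645, 0.0407]
tool_rot: [0.996, -0.004, 0.084, -0.0]
ft_force: [-2.6, -1.6, 1.0]
grip_width: 0.0853
grasp_force: 1.4
clock: 5.43
eef_pos: [0.5588, -0.064, 0.0408]
tool_rot: [0.996, -0.004, 0.085, -0.001]
ft_force: [-2.7, 0.8, 0.6]
grip_width: 0.0854
grasp_force: 1.4
low_left [(0.97, [189.0, 26.0], [0.6844, 0.0094, 0.0]), (0.2, [366.0, 0.0], [0.6972, -0.0894, 0.0])]
low_right [(0.91, [438.0, 29.0], [0.6818, -0.1301, 0.0])]
raised_edge [(0.81, [315.0, 243.0], [0.5707, -0.0612, 0.042])]
```

View pics/w3.png

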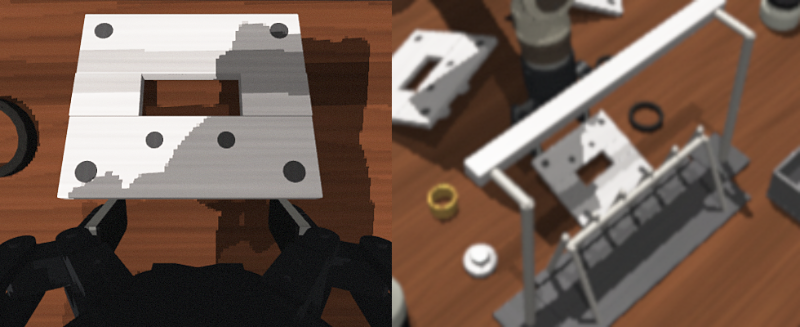

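The push squared the plate to the fingers. The low edge is level in the wrist view at about row 20, with about 13 mm left to the kerb. I continue gently until force shows.

```bash
python3 -m inch '[3,0,0,0,0,0,100, 6,0,0,0,0,0,100, 9,0,0,0,0,0,100, 11,0,0,0,0,0,100]'; python3 -m inch '[2,0,0,0,0,0,100]';python3 -m inch '[2,0,0,0,0,0,100]';
```

```text
clock: 6.07
eef_pos: [0.5695, -0.0643, 0.041]
tool_rot: [0.996, -0.004, 0.085, -0.0]
ft_force: [-3.2, -0.1, 0.2]
grip_width: 0.0854
grasp_force: 1.6
clock: 6.15
eef_pos: [0.5706, -0.0642, 0.0407]
tool_rot: [0.996, -0.004, 0.084, -0.0]
ft_force: [-10.0, -0.4, 6.4]
grip_width: 0.0854
grasp_force: 4.3
clock: 6.23
eef_pos: [0.5707, -0.0642, 0.0401]
tool_rot: [0.997, -0.004, 0.082, -0.0]
ft_force: [-13.5, -0.0, 8.0]
grip_width: 0.0853
grasp_force: 5.9
```

```bash
python3 - <<'E'
from h import *
bot.camera("wrist");C=cam("wrist")
for n in("low_left","low_right","raised_edge","rack"):
    z=.042 if n=="raised_edge" else 0
    print(n,[(round(d["confidence"],2),back("wrist",d["uv"],z,C).round(4).tolist()) for d in bot.spot_point("wrist",n)[:2]])
b=bot.camera("scene")
cv2.imwrite("pics/s4.png",cv2.resize(b[215:345,270:400],None,fx=4.5,fy=4.5,interpolation=cv2.INTER_CUBIC))
E
```

```text
low_left [(0.58, [0.6946, 0.0078, 0.0])]
low_right [(0.64, [0.6918, -0.1316, 0.0])]
raised_edge [(0.81, [0.5826, -0.0603, 0.042])]
rack [(0.58, [0.696, -0.0881, 0.0])]
```

View pics/s4.png

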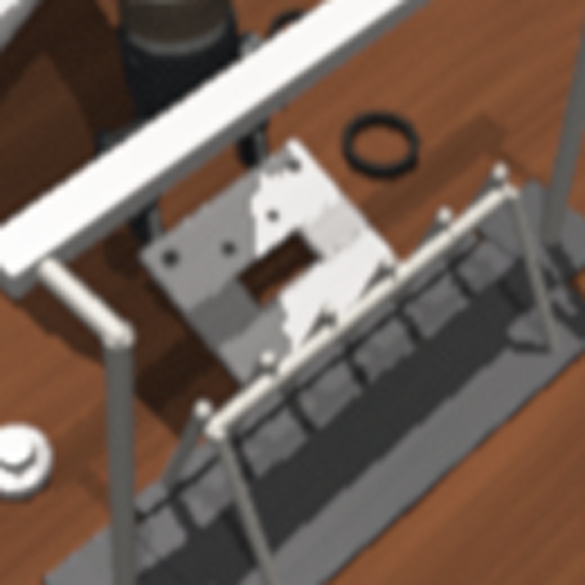

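The plate is butted: low edge ends at x=0.695/0.692 against the kerb at about 0.697, and contact force has risen to 13 N. The scene crop shows its low edge along the kerb behind the bars, at crop (240,385)-(400,265). Next I back off, lean the tool 40° and drop the tips to go under the edge.

```bash
python3 -m inch '[-20,2,0,0,0,0,100, -45,3,0,0,-0.1,0,100, -50,3,0,0,-0.2,0,100, -50,3,0,0,-0.3,0,100, -50,3,0,0,-0.42,0,100, -50,3,0,0,-0.53,0,100, -50,3,0,0,-0.53,0,100]'
cat > path.py <<'E'
import numpy as np
from scipy.spatial.transform import Rotation as R
from workcell import bot
o=bot.get_obs();M=R.from_quat(o["tool_rot"]).as_matrix();a0=np.arctan2(M[0,2],-M[2,2]);T=np.array(o["eef_pos"])[[0,2]]*1e3
print("lean",np.degrees(a0),T)
L=9
for ph in np.r_[18,20.6,np.arange(25,111,5)]:
    f=np.radians(ph);a=np.radians(np.interp(ph,[20.6,35,95],[40,44,66]));ps=np.pi/2-a
    piv=np.array([697-8*np.sin(min(f,np.pi/2)),0]);u=np.array([-np.cos(f),np.sin(f)])
    ax=np.array([np.sin(a),-np.cos(a)]);n=np.array([np.cos(a),np.sin(a)])
    if ps>f: c=piv+120*u+23*ax   # tip upper corner
    else: c=piv+u*np.interp(ph,[45,105],[97,88])
    t=c-L*ax-11*n
    print(ph,round(np.degrees(a)),t.round(0),"shift",(t-T).round(0),"turn",round(a0-a,3))
E
python3 path.py
```

```text
clock: 7.12
eef_pos: [0.5231, -0.0613, 0.0418]
tool_rot: [0.938, -0.004, 0.346, -0.001]
ft_force: [-0.0, 0.2, -1.2]
grip_width: 0.0853
grasp_force: 0.0
lean 40.427949508127064 [523.11623918  41.81431211]
18.0 40 [581.  19.] shift [ 58. -23.] turn 0.007
20.6 40 [582.  24.] shift [ 59. -17.] turn 0.007
25.0 41 [586.  33.] shift [63. -9.] turn -0.014
30.0 43 [590.  42.] shift [67.  0.] turn -0.038
35.0 44 [596.  51.] shift [73.  9.] turn -0.062
40.0 46 [602.  59.] shift [79. 18.] turn -0.094
45.0 48 [609.  67.] shift [86. 25.] turn -0.126
50.0 50 [615.  71.] shift [92. 29.] turn -0.158
55.0 51 [622.  75.] shift [99. 33.] turn -0.19
60.0 53 [629.  79.] shift [106.  37.] turn -0.222
65.0 55 [636.  81.] shift [113.  40.] turn -0.254
70.0 57 [644.  83.] shift [121.  42.] turn -0.286
75.0 59 [652.  85.] shift [129.  43.] turn -0.318
80.0 60 [660.  85.] shift [137.  43.] turn -0.35
85.0 62 [668.  85.] shift [145.  43.] turn -0.382
90.0 64 [676.  84.] shift [153.  42.] turn -0.414
95.0 66 [684.  83.] shift [161.  41.] turn -0.446
100.0 66 [692.  81.] shift [169.  39.] turn -0.446
105.0 66 [699.  79.] shift [176.  37.] turn -0.446
110.0 66 [706.  76.] shift [183.  34.] turn -0.446
```

```bash
python3 -m inch '[0,0,-10,0,0,0,100, 0,0,-20,0,0,0,100, 15,0,-22,0,0,0,100, 30,0,-22,0,0,0,100, 42,0,-22,0,0,0,100, 50,0,-22,0,0,0,100, 53,0,-22,0,0,0,100]'; python3 - <<'E'
from h import *
im=bot.camera("wrist");s=bot.camera("scene")
cv2.imwrite("pics/w5.png",np.hstack([cv2.resize(im,(480,300)),cv2.resize(s[200:320,250:378],(320,300))]))
E
```

```text
clock: 7.7
eef_pos: [0.5793, -0.0615, 0.0203]
tool_rot: [0.939, -0.004, 0.345, -0.001]
ft_force: [0.2, -0.5, 0.5]
grip_width: 0.0855
grasp_force: 0.0
```

View pics/w5.png

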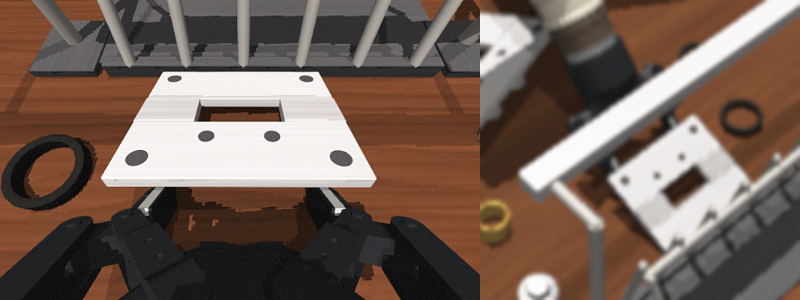

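The wrist view shows the low edge flush along the kerb (row about 72 of the strip), with both fingers under the raised edge outside the bosses. I start tipping.

```bash
python3 -m inch '[2,0,3,0,0,0,100, 4,0,7,0,-0.005,0,100, 6,0,11,0,-0.01,0,100, 8,0,15,0,-0.02,0,100, 10,0,19,0,-0.03,0,100, 12,0,23,0,-0.04,0,100, 14,0,27,0,-0.05,0,100, 17,0,31,0,-0.06,0,100]'; python3 path.py | head -1
```

```text
clock: 8.47
eef_pos: [0.5931, -0.0612, 0.0502]
tool_rot: [0.929, -0.004, 0.371, -0.002]
ft_force: [-2.7, -0.0, -0.6]
grip_width: 0.0854
grasp_force: 1.2
lean 43.577141716656776 [593.07285467  50.22955122]
```

```bash
python3 -m inch '[4,0,4,0,-0.015,0,100, 8,0,8,0,-0.03,0,100, 11,0,12,0,-0.045,0,100, 15,0,16,0,-0.064,0,100, 18,0,18,0,-0.08,0,100, 21,0,20,0,-0.096,0,100, 25,0,22,0,-0.11,0,100, 28,0,24,0,-0.128,0,100]'; python3 - <<'E'
from h import *
im=bot.camera("wrist");s=bot.camera("scene")
cv2.imwrite("pics/w6.png",np.hstack([cv2.resize(im,(480,300)),cv2.resize(s[200:320,250:378],(320,300))]))
E
python3 path.py | head -1
```

```text
clock: 9.13
eef_pos: [0.6222, -0.0613, 0.0747]
tool_rot: [0.902, -0.004, 0.431, -0.002]
ft_force: [-1.9, 0.3, 0.4]
grip_width: 0.0854
grasp_force: 0.8
lean 50.95942481167716 [621.83399904  74.16735157]
```

View pics/w6.png

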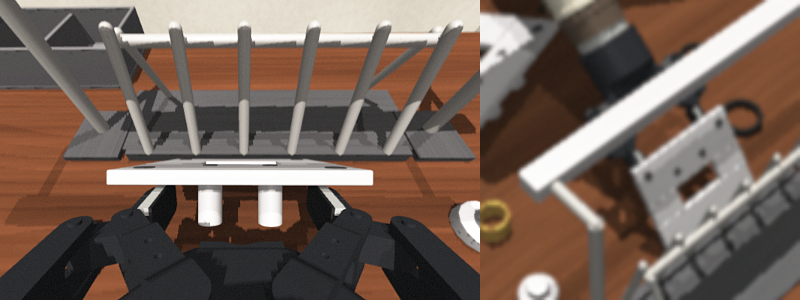

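The plate is tipped up about 55°, square, with its low edge still at the kerb, the bosses towards the robot and the fingers outside them. I continue, now on numbers only, as the picture quota is used.

```bash
python3 -m inch '[4,0,2,0,-0.016,0,100, 7,0,4,0,-0.032,0,100, 11,0,5,0,-0.048,0,100, 14,0,6,0,-0.064,0,100, 18,0,7,0,-0.08,0,100, 22,0,8,0,-0.096,0,100, 26,0,9,0,-0.11,0,100, 30,0,10,0,-0.128,0,100]'; python3 path.py | head -1
```

```text
clock: 9.9
eef_pos: [0.6523, -0.0613, 0.0848]
tool_rot: [0.873, -0.004, 0.488, -0.002]
ft_force: [-0.0, 0.3, -1.2]
grip_width: 0.0855
grasp_force: 0.4
lean 58.36133375592629 [652.30801771  84.82024969]
```

```bash
python3 -m inch '[4,0,0,0,-0.016,0,100, 8,0,0,0,-0.032,0,100, 12,0,0,0,-0.048,0,100, 16,0,0,0,-0.064,0,100, 19,0,0,0,-0.08,0,100, 22,0,-1,0,-0.1,0,100, 24,0,-1,0,-0.12,0,100, 26,0,-1,0,-0.13,0,100]'; python3 path.py | head -1; python3 - <<'E'
from h import *
for c in("wrist","scene"):
    bot.camera(c);C=cam(c)
    for n in("raised_edge","low_left","low_right","boss_ends"): print(c,n,[(round(d["confidence"],2),np.round(d["uv"]).tolist()) for d in bot.spot_point(c,n)[:3]])
    for ph in(80,90,95,100,105):
        f=np.radians(ph);piv=np.array([.697-.008*np.sin(min(f,np.pi/2)),-.062,0]);print(ph,"raised_edge",proj(c,piv+.12*np.array([-np.cos(f),0,np.sin(f)]),C)[0].round())
E
```

```text
clock: 10.57
eef_pos: [0.6779, -0.0612, 0.0831]
tool_rot: [0.84, -0.003, 0.543, -0.002]
ft_force: [0.5, 0.0, 0.7]
grip_width: 0.0855
grasp_force: 0.3
lean 65.76552921565708 [677.93293651  83.1069829 ]
wrist raised_edge [(0.71, [320.0, 185.0]), (0.37, [218.0, 331.0])]
wrist low_left [(0.86, [218.0, 327.0])]
wrist low_right []
wrist boss_ends [(0.98, [317.0, 298.0])]
80 raised_edge [323. 227.]
90 raised_edge [323. 187.]
95 raised_edge [323. 173.]
100 raised_edge [323. 163.]
105 raised_edge [323. 156.]
scene raised_edge [(0.71, [266.0, 233.0]), (0.67, [294.0, 166.0]), (0.59, [349.0, 265.0])]
scene low_left [(0.85, [208.0, 249.0]), (0.61, [337.0, 160.0]), (0.58, [336.0, 222.0])]
scene low_right [(0.83, [246.0, 208.0]), (0.75, [326.0, 306.0]), (0.69, [339.0, 197.0])]
scene boss_ends [(0.95, [336.0, 264.0]), (0.89, [305.0, 181.0]), (0.6, [258.0, 239.0])]
80 raised_edge [340. 260.]
90 raised_edge [345. 264.]
95 raised_edge [348. 267.]
100 raised_edge [351. 269.]
105 raised_edge [353. 272.]
```

At about 90° now. I keep on gently until it rests on the bars.

```bash
python3 -m inch '[2,0,0,0,0,0,100, 4,0,-1,0,0,0,100, 6,0,-1,0,0,0,100, 8,0,-2,0,0,0,100, 10,0,-2,0,0,0,100, 12,0,-2,0,0,0,100, 14,0,-3,0,0,0,100, 16,0,-3,0,0,0,100]'; python3 -m inch '[2,0,-1,0,0,0,100, 4,0,-1,0,0,0,100, 4,0,-1,0,0,0,100]'; cat > chk.py <<'E'
from h import *
bot.camera("wrist");C=cam("wrist")
for n in("raised_edge","low_left","low_right","boss_ends"): print(n,[(round(d["confidence"],2),np.round(d["uv"]).tolist()) for d in bot.spot_point("wrist",n)[:3]])
def pt(ph,P):
    f=np.radians(ph);piv=np.array([.697-(.008 if ph<=90 else .0115),-.062,0 if ph<=90 else .002]);u=np.array([-np.cos(f),0,np.sin(f)]);n=np.array([np.sin(f),0,np.cos(f)])
    return piv-u*P[0]+n*P[2]+np.array([0,P[1],0])
for ph in(90,95,100,105,110):print(ph,[proj("wrist",pt(ph,np.array(P)/1e3),C)[0].round().tolist() for P in((-120,0,0),(0,70,0),(0,-70,0),(-88,0,-30))])
E
python3 chk.py
```

```text
clock: 11.73
eef_pos: [0.6935, -0.0612, 0.0797]
tool_rot: [0.84, -0.003, 0.542, -0.002]
ft_force: [0.3, 0.3, 0.2]
grip_width: 0.0853
grasp_force: 0.0
clock: 11.98
eef_pos: [0.6954, -0.0613, 0.0791]
tool_rot: [0.841, -0.004, 0.542, -0.002]
ft_force: [-15.1, 2.4, 9.4]
grip_width: 0.0855
grasp_force: 8.7
raised_edge [(0.71, [322.0, 170.0])]
low_left [(0.64, [323.0, 170.0])]
low_right []
boss_ends []
90 [[323.0, 209.0], [210.0, 355.0], [438.0, 354.0], [324.0, 337.0]]
95 [[323.0, 193.0], [207.0, 360.0], [441.0, 359.0], [324.0, 319.0]]
100 [[323.0, 179.0], [207.0, 360.0], [441.0, 359.0], [324.0, 296.0]]
105 [[323.0, 170.0], [207.0, 360.0], [441.0, 359.0], [324.0, 275.0]]
110 [[323.0, 163.0], [207.0, 360.0], [441.0, 359.0], [323.0, 258.0]]
```

The plate is pressed against the bars: 15 N, and the raised-edge pixel matches 105°. I retract straight back.

```bash
python3 -m inch '[-5,0,0,0,0,0,100, -12,0,1,0,0,0,100, -25,0,4,0,0,0,100, -45,0,8,0,0,0,100, -75,0,14,0,0,0,100, -105,0,20,0,0,0,100, -130,0,25,0,0,0,100, -140,0,25,0,0,0,100]'; python3 chk.py; python3 - <<'E'
from h import *
for c in("top","scene"):
    bot.camera(c)
    for n in("seal_big","seal_small","top_cap","bushing","screwdriver"): print(c,n,[back(c,x["uv"],0).round(3).tolist() for x in bot.spot_point(c,n)[:1]])
m=[d for d in bot.silhouettes("wrist","plate")]
for d in m[:3]: print(round(d["confidence"],2),cv2.boundingRect(d["mask"].astype(np.uint8)),cv2.minAreaRect(cv2.findNonZero(d["mask"].astype(np.uint8))))
C=cam("wrist")
E
```

```text
clock: 12.9
eef_pos: [0.5799, -0.0667, 0.108]
tool_rot: [0.843, -0.002, 0.538, -0.004]
ft_force: [-0.1, 0.0, -0.1]
grip_width: 0.0858
grasp_force: 0.0
raised_edge [(0.7, [316.0, 115.0])]
low_left [(0.7, [244.0, 244.0])]
low_right [(0.69, [388.0, 243.0])]
boss_ends [(0.77, [311.0, 169.0])]
90 [[315.0, 130.0], [247.0, 241.0], [389.0, 241.0], [315.0, 191.0]]
95 [[315.0, 124.0], [246.0, 243.0], [390.0, 242.0], [315.0, 182.0]]
100 [[315.0, 119.0], [246.0, 243.0], [390.0, 242.0], [315.0, 174.0]]
105 [[316.0, 116.0], [246.0, 243.0], [390.0, 242.0], [315.0, 167.0]]
110 [[316.0, 115.0], [246.0, 243.0], [390.0, 242.0], [316.0, 161.0]]
top seal_big [[0.611, 0.088, 0.0]]
top seal_small [[0.493, 0.098, 0.0]]
top top_cap [[0.628, -0.273, 0.0]]
top bushing [[0.523, -0.258, 0.0]]
top screwdriver [[0.68, 0.018, 0.0]]
scene seal_big [[0.603, 0.069, 0.0]]
scene seal_small [[0.515, 0.089, 0.0]]
scene top_cap [[0.632, -0.02, 0.0]]
scene bushing [[0.521, -0.258, 0.0]]
scene screwdriver [[0.4, -0.408, 0.0]]
0.9 (228, 116, 174, 129) ((314.89501953125, 180.35975646972656), (127.85617065429688, 173.0296630859375), 89.61547088623047)
```

The plate stands at about 105°, square, low edge at the kerb and clear of the robot. The bystanders are where they were. I settle a moment and hand in.

```bash
python3 -m inch '[-20,0,0,0,0,0,100, -40,0,0,0,0,0,100, -40,0,0,0,0,0,100, -40,0,0,0,0,0,100]'; python3 -c "
from workcell import bot
print(bot.job_done())"
```

```text
clock: 14.13
eef_pos: [0.5716, -0.075, 0.1135]
tool_rot: [0.849, -0.001, 0.528, -0.007]
ft_force: [0.0, 0.2, 0.2]
grip_width: 0.0853
grasp_force: 0.0
the job is handed in; nothing more can be done
None
```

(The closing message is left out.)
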